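Clear the tester's catch tray into the packing box

TASK

First throw the tester's lever fully over to halt (away from the robot), before any part goes into the box. With it still at halt, pack all the finished parts from the catch tray into the grey packing box in a single layer: each upright and flat on the box's floor, rectangular ones square to its sides; when all six are there they only just fit. Then throw the lever fully back to run, leaving the parts in place and the screwdriver, jar and meter where they are.

Things in the scene. Friction and masses are not known exactly. Their poses are not given: they have to be found in the camera images.
- tester: White bench-top tester with its steel catch tray. Origin: centre of the underside of the tray, at table height; z up; x away from the robot at yaw 0, y towards the tester's housing. Tray: outside 270 x 320 mm (x, y), walls 5 mm thick and 25 mm high, floor 5 mm thick. Housing: 260 x 240 mm, 150 mm high, centred 300 mm along +y. Fixed; it stands in a different place and a little turned from run to run.
- halt_tip (a point): Tip of the tester's black halt lever, which stands on a small grey block at the -y side of the tray, near its +x end. The lever pivots about the tester's y axis; it is 50 mm from the pivot (22 mm above the table) to this point, the centre of a 26 mm ball on the lever's end. Block 70 x 50 mm (x, y), 25 mm high.
- halt (a joint): Angle of the halt lever: 0 = run (leaning back to the tester's -x, towards the robot), 1.0 = halt (leaning to the tester's +x, away from the robot). It stays where it is left and is pushed over by its tip with about 1 N.
- crate: Grey open packing box, fixed to the bench in a different place and turn from run to run: outside 116 x 222 mm (x, y), 32 mm high, walls and floor 5 mm thick, inside 106 x 212 mm. Origin: centre of its underside at table height; y runs along its long side, z up.
- crate_in (a point): Centre of the inner floor of the packing box (5 mm above the table), axes as the box.
- brick1: Power module: dark steel block 100 x 48 mm (x, y), 38 mm high, with an aluminium rib 60 mm long (x), 18 mm wide (y) on top (34 mm high, centred on the top: the place to grip it). About 0.4 kg. Origin: centre of its underside. May be absent.
- square1: Transformer: black block 48 x 48 mm, 38 mm high, with a white terminal block 30 mm (x) by 18 mm (y) on top (34 mm high, centred on the top: the place to grip it). About 0.25 kg. Origin: centre of its underside. May be absent.
- can1: Inductor: round aluminium can, 48 mm diameter, 38 mm high, with a dark steel boss 18 mm in diameter on top (34 mm high, centred on the top: the place to grip it). About 0.2 kg. Origin: centre of its underside. May be absent.
- brick2: Power module: dark steel block 100 x 48 mm (x, y), 38 mm high, with an aluminium rib 60 mm long (x), 18 mm wide (y) on top (34 mm high, centred on the top: the place to grip it). About 0.4 kg. Origin: centre of its underside. May be absent.
- square2: Transformer: black block 48 x 48 mm, 38 mm high, with a white terminal block 30 mm (x) by 18 mm (y) on top (34 mm high, centred on the top: the place to grip it). About 0.25 kg. Origin: centre of its underside. May be absent.
- can2: Inductor: round aluminium can, 48 mm diameter, 38 mm high, with a dark steel boss 18 mm in diameter on top (34 mm high, centred on the top: the place to grip it). About 0.2 kg. Origin: centre of its underside. May be absent.
- driver: Screwdriver lying on the bench, a bystander.
- flux: Small jar, 44 mm in diameter, 60 mm high, a bystander.
- meter: Yellow hand-held meter, 150 x 80 x 35 mm, a bystander.
Mind the look-alikes: they are no part of the job. What is shaped like the can1 but purple is not meant.

How it is judged:
By the outcome, as a careful person would: the job done as asked, in the order asked, and still so for the second after the job is handed in, with the robot touching nothing.
Of brick1, brick2, square1, square2, can1, can2 only 5 to 6 are there at a start; the rules pass over those that are not, and their reading is None.
At some moment in a run one of brick1, brick2, square1, square2, can1, can2 may be knocked a few centimetres aside while the robot is not near it.
Once in a run the grip may slacken for a moment while it holds something.
It also fails if it takes over 210 s, if anything falls off the work surface, if the arm or the gripper's body presses on something with over 40 N, if the wrist force passes 120 N, or if a joint passes its speed limit or range.

ROBOT

A 6-joint arm with a two-finger parallel gripper is mounted at the origin on the work surface. World frame = base frame: x ahead of the robot, y to its left, z up, the work surface at z = 0. Lengths are in m, angles in rad, forces in N, time in s.
With the tool pointing down it reaches from about 0.3 to 0.775 m from the base axis. Payload 14.6 kg.
Tool frame: the origin (TCP) lies midway between the tips of the shut fingers; the grasp point (between the pads) lies 19 mm behind it (ctrl.tcp_to_grasp is the z of the grasp point in the tool frame, in m); z points along the fingers, y is the line along which they close (so a half turn about z gives the same grasp; the last joint's range is limited). The gripper opens to 94 mm and grips with 3 to 60 N. Pads are 16 mm wide; open, the fingers measure 119 mm over their backs; the gripper's body (75 mm by 177 mm) begins 78 mm behind the grasp point.
Start: joints at [-1.183, 0.3, 1.521, -0, 1.321, -0.067], TCP at [0.242, -0.494, 0.205] pointing down, gripper open.
Joint ranges: [-3.03, 3.03], [-0.79, 2.21], [0.23, 2.52], [-1.04, 4.18], [0, 3.07], [-2.55, 2.55]. Speed limits (rad/s): [2.22, 2.22, 2.57, 3.14, 3.14, 3.14].

INTERFACE

Orientations are given as [roll, pitch, yaw] about the fixed x, y, z axes, in that order (R = Rz(yaw) Ry(pitch) Rx(roll)).
In Python, from station import monitor, camera, ctrl gives the robot as it stands.
- The arm moves only by the tool apply_moves, never from a script. Its argument "plan" is one flat list of numbers, 4 for each row, row after row: the shift along the tool's x, y, z in mm, then the turn about the tool's z in rad. In form: [dx, dy, dz, spin, dx, dy, dz, spin, ...]. A call has 1 to 20 rows; each row shifts and turns the commanded pose from where the row before left it, along the tool's axes as they then stand; what a row does not reach is not made up. A row lasts 1/10 s, in which the tool goes at most 50 mm and 8.59 degrees, less where a joint would pass 70% of its speed; a pose out of reach is approached as far as the arm can. A call is refused whole if a number of a shift passes 50 or a number of a turn 0.15, either way. A call with a gripper value outside its range is refused whole. "hand" is the gripper command: -1 is shut, 1 is fully open, values between are in proportion, set as the call begins (left out, the last holds). The fingers move at their own pace and stop on an object; "squeeze" is the grip in N (left out, the last holds). Time passes only in rows, so rows that do not move let the fingers close. It gives the time, the measured TCP pose, the force, the opening and the grip force at its end, in the units of the state.
- monitor.get_obs(): the state, without advancing time (a new reading comes with each control period).
- camera(name): name is "scene" or "top" or "wrist"; returns a dict with "image" (400x640x3 uint8, red, green, blue), "range_z" (400x640 float32, m along the optical axis (not along the pixel's ray), 0 where there is no reading), "mtx" (3x3 intrinsics, pixels), "distortion" ([k1, k2, p1, p2, k3] as OpenCV has them; the pictures are not rectified), "rvec" (rotation vector, rad) and "tvec" (3), from world to camera coordinates, as OpenCV has them. Camera axes: x right, y down, z forward; pixel columns grow to the right and rows downward; lengths in m; the calibration is good to about 2 mm. A picture is of the moment at which its call begins.
- ctrl.hand_in(): hands the job in; it is judged then, once.
The state is a dict: "time_s": time; "qpos": joint angles; "joint_vel": joint speeds; "tau": joint torques, N m; "ee_pos": TCP position; "eef_rot": TCP orientation; "force": force on the tool from outside, world axes, zero at the start; "moment": the same for the moment, N m; "grip_width": finger opening in m; "grip_force": force on a finger pad.
Only numpy, scipy, OpenCV 4.12 (cv2) and the standard library are available. Lean on these libraries where they do the work, as an engineer would, in place of code of your own. Each camera call takes 0.05 s, during which the arm holds its last target. There are 200 camera calls.

## Working session

There is one attempt and no reset: what is moved stays moved. The work goes in short steps, Python scripts to look and compute and a tool call to move; the robot and the scene stay as the last step left them, time stands still between calls to the robot, and variables do not carry over. Pictures are saved under pics/ and viewed, at most 14 in all, crops included, and the job is handed in when it is done.

Besides the shell and the picture viewer there is one more tool, called after ">>>" as name(argument=value, ...) on one line, values as JSON. apply_moves: Moves the arm, as the interface text tells. Its arguments: {"type":"object","properties":{"plan":{"type":"array","items":{"type":"number"}},"hand":{"type":"number"},"squeeze":{"type":"number"}},"required":["plan"]}

```bash
ls; mkdir -p pics
python3 - <<'E'
from station import monitor,camera,ctrl
import cv2,numpy as np
o=monitor.get_obs();print(o, ctrl.tcp_to_grasp)
for n in("top","scene"):
    c=camera(n);cv2.imwrite(f"pics/{n}0.png",c["image"][:,:,::-1]);np.savez(f"{n}0.npz",**c)
    R=cv2.Rodrigues(c["rvec"])[0];print(n,c["mtx"],c["distortion"],-R.T@np.ravel(c["tvec"]),R)
E
```

```text
pics
{'time_s': 0.0, 'qpos': array([-1.18259360e+00,  3.00469304e-01,  1.52159937e+00, -2.11064328e-05,
        1.32070928e+00, -6.65905122e-02]), 'joint_vel': array([ 0.00107796, -0.00057652,  0.00077502, -0.00154978,  0.00088835,
        0.0007944 ]), 'tau': array([ 2.17616471e-03, -5.31791389e+01, -3.52732801e+01,  7.08642486e-02,
        2.43728334e-02, -1.34745628e-04]), 'ee_pos': array([ 0.24149535, -0.49384106,  0.20487959]), 'eef_rot': array([-3.14040862e+00, -5.84731602e-05,  4.54798439e-01]), 'force': array([-0.50412739, -0.56178378, -0.40579602]), 'moment': array([-0.01714781, -0.00435212,  0.00997377]), 'grip_force': 0.0, 'grip_width': 0.0940800539681475} -0.0188
top [[400.58302502   0.         322.60372548]
 [  0.         400.58302502 199.39248329]
 [  0.           0.           1.        ]] [0.02743593 0.         0.         0.         0.        ] [4.30950401e-01 8.10377329e-04 1.06149841e+00] [[-0.01543589 -0.99969995 -0.01901939]
 [-0.99574561  0.01709745 -0.09054478]
 [ 0.09084279  0.01754084 -0.99571075]]
scene [[365.38268635   0.         321.11363303]
 [  0.         365.38268635 201.51199646]
 [  0.           0.           1.        ]] [-0.04679204  0.          0.          0.          0.        ] [1.09917719 0.07542555 0.83455976] [[-0.07381088  0.99719678 -0.01226971]
 [ 0.78781383  0.05076015 -0.6138182 ]
 [-0.61147471 -0.05497271 -0.78935206]]
```

View pics/top0.png

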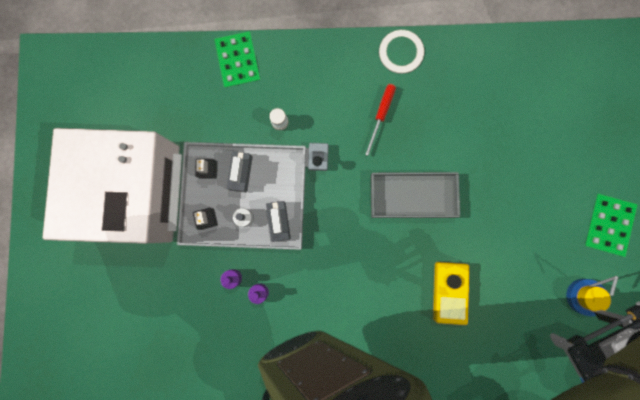

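View pics/scene0.png

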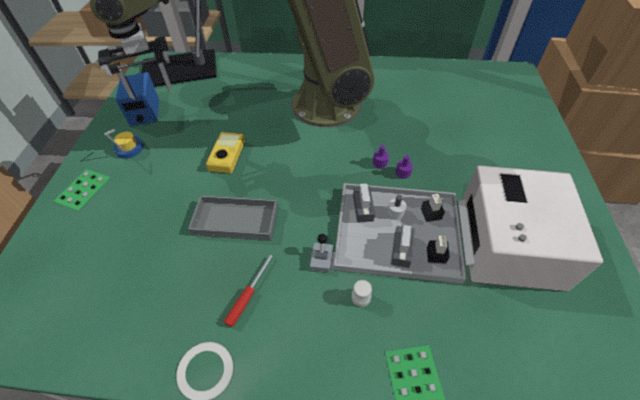

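Top view: crate at (415,195); lever block at (318,157); in the tray, bricks at (239,171) and (278,219), squares at (205,167) and (204,217), and a can at (242,217). The purple cans at (231,279) and (257,294) lie outside the tray, so they are the look-alikes.

```bash
cat > h.py <<'E'
import cv2,numpy as np
def load(n): return dict(np.load(n))
def cloud(c):
    """world points for every pixel from range_z (nan where none)"""
    h,w=c["range_z"].shape
    uv=np.stack(np.meshgrid(np.arange(w),np.arange(h)),-1).reshape(-1,1,2).astype(float)
    n=cv2.undistortPoints(uv,c["mtx"],c["distortion"])[:,0]
    z=c["range_z"].reshape(-1,1).astype(float); z=np.where(z>0,z,np.nan)
    R=cv2.Rodrigues(c["rvec"])[0]
    return ((np.c_[n,np.ones(len(n))]*z-np.ravel(c["tvec"]))@R).reshape(h,w,3)
def ray(c,uv,z):
    """pixels -> world points on plane z"""
    n=cv2.undistortPoints(np.array(uv,float).reshape(-1,1,2),c["mtx"],c["distortion"])[:,0]
    R=cv2.Rodrigues(c["rvec"])[0];C=-R.T@np.ravel(c["tvec"])
    d=np.c_[n,np.ones(len(n))]@R
    return C+d*((z-C[2])/d[:,2])[:,None]
def proj(c,P): return cv2.projectPoints(np.array(P,float).reshape(-1,3),c["rvec"],c["tvec"],c["mtx"],c["distortion"])[0][:,0]
E
python3 - <<'E'
from h import *
for n in("top0","scene0"):
    c=load(n+".npz");P=cloud(c);z=P[...,2]
    print(n,"table z",np.nanmedian(z[320:330,100:200] if n=="top0" else z[300:310,480:560]))
    roi=(P[...,1]>-0.2)&(P[...,1]<0.38)&(P[...,0]>0.25)&(P[...,0]<0.7)
    m=(roi&(z>0.062)&(z<0.095)).astype(np.uint8)
    k,l,s,ce=cv2.connectedComponentsWithStats(m)
    for i in range(1,k):
        if s[i,4]<15: continue
        q=P[l==i]; r=cv2.minAreaRect((q[:,:2]*1000).astype(np.float32))
        print("blob",s[i],np.round(r[0],1),np.round(r[1],1),round(r[2],1),np.round(np.median(q[:,2])*1000,1),c["image"][l==i].mean(0).round())
c=load("top0.npz")
im=cv2.resize(c["image"][125:265,160:480,::-1],None,fx=2.5,fy=2.5,interpolation=cv2.INTER_CUBIC);cv2.imwrite("pics/crop1.png",im)
E
```

```text
top0 table z -0.0005538354979475328
blob [230 157  12  25 207] [601.8 236.1] [18.7 59.8] 80.5 75.9 [205. 205. 202.]
blob [312 156  10  11  82] [618.5  32. ] [22.7 24.6] 88.4 76.1 [56. 62. 60.]
blob [197 160   9  12 103] [611.7 322.9] [17.4 28.9] 87.9 76.0 [173. 165. 149.]
blob [271 208  10  25 188] [471.1 135.6] [59.8 18.2] 7.5 76.6 [217. 217. 214.]
blob [194 211  11  14 109] [481.4 324.3] [30.3 18.6] 12.7 76.0 [193. 183. 164.]
blob [236 213   8   8  48] [482.7 225.3] [16.5 16.2] 24.4 75.8 [107. 109. 110.]
blob [223 277   8   8  47] [326.7 257.1] [16.  15.8] 45.6 71.5 [110.  56. 140.]
blob [251 292   8   8  49] [288.3 187.5] [15.6 16.5] 45.3 71.5 [112.  58. 143.]
scene0 table z 0.0010966371102755746
blob [379 145   6   6  31] [290.6 187.9] [16.5 14.8] 67.8 71.5 [ 87.  58. 114.]
blob [403 155   7   7  37] [327.5 257.8] [16.6 16.5] 87.9 70.7 [ 85.  55. 111.]
blob [361 184   9  21 152] [472.5 137.8] [61.1 18.1] 7.9 76.9 [172. 175. 176.]
blob [395 195   7   9  51] [485.  225.2] [18.  15.7] 14.8 76.2 [80. 83. 87.]
blob [431 194  11  13 106] [483.3 325.4] [31.1 18.8] 14.9 76.6 [151. 149. 142.]
blob [400 225  11  25 190] [604.  236.4] [18.2 61.6] 81.5 77.0 [168. 172. 173.]
blob [317 234  11  10  86] [622.1  33.4] [21.1 23.2] 24.6 75.2 [34. 40. 40.]
blob [437 236  11  14 122] [614.9 325.2] [30.4 19.1] 0.8 76.6 [146. 144. 138.]
```

View pics/crop1.png

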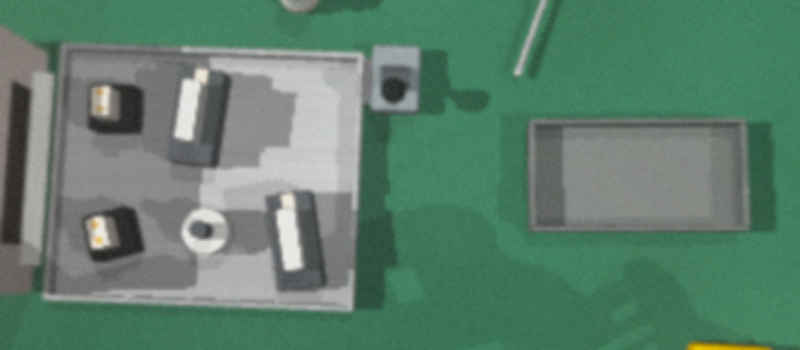

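The crop confirms two bricks (white ribs), two black squares with white terminals, one silver can with a dark boss at crop (203,231), the lever ball at crop (393,90), and an empty crate.

```bash
cat >> h.py <<'E'
def blobs(c,lo=.062,hi=.095,box=(.25,.7,-.2,.38),minn=15):
    """elevated blobs: centre mm, (long,short) mm, direction of the long side (rad, world), mean z, colour"""
    P=cloud(c);z=P[...,2]
    m=(z>lo)&(z<hi)&(P[...,0]>box[0])&(P[...,0]<box[1])&(P[...,1]>box[2])&(P[...,1]<box[3])
    k,l,s,_=cv2.connectedComponentsWithStats(m.astype(np.uint8))
    out=[]
    for i in range(1,k):
        if s[i,4]<minn: continue
        q=P[l==i]*1000
        r=cv2.minAreaRect(q[:,:2].astype(np.float32));b=cv2.boxPoints(r);e=[b[1]-b[0],b[2]-b[1]]
        e=max(e,key=np.linalg.norm);a=np.arctan2(e[1],e[0])
        out.append((np.round(r[0],1),np.round(sorted(r[1])[::-1],1),round(float((a+np.pi/2)%np.pi-np.pi/2),3),round(float(np.median(q[:,2])),1),c["image"][l==i].mean(0).round(),s[i,4]))
    return out
E
python3 - <<'E'
from h import *
for n in("top0","scene0"):
    c=load(n+".npz");print(n)
    for b in blobs(c): print(b)
    print("crate",*[b for b in blobs(c,.022,.04,(.3,.7,-.4,.0),100)],sep="\n ")
    print("tray",*[b for b in blobs(c,.016,.034,(.3,.75,.05,.42),100)],sep="\n ")
    print("block",*[b for b in blobs(c,.016,.034,(.55,.7,-.02,.08),60)],sep="\n ")
    P=cloud(c);m=(P[...,2]>.045)&(abs(P[...,0]-.618)<.05)&(abs(P[...,1]-.032)<.04);print("ball",P[m].mean(0),P[m].min(0),P[m].max(0))
E
```

```text
top0
(array([601.8, 236.1]), array([59.8, 18.7]), -0.166, 75.9, array([205., 205., 202.]), np.int32(207))
(array([618.5,  32. ]), array([24.6, 22.7]), -0.028, 76.1, array([56., 62., 60.]), np.int32(82))
(array([611.7, 322.9]), array([28.9, 17.4]), -0.037, 76.0, array([173., 165., 149.]), np.int32(103))
(array([471.1, 135.6]), array([59.8, 18.2]), 0.131, 76.6, array([217., 217., 214.]), np.int32(188))
(array([481.4, 324.3]), array([30.3, 18.6]), 0.222, 76.0, array([193., 183., 164.]), np.int32(109))
(array([482.7, 225.3]), array([16.5, 16.2]), 0.425, 75.8, array([107., 109., 110.]), np.int32(48))
(array([326.7, 257.1]), array([16. , 15.8]), 0.795, 71.5, array([110.,  56., 140.]), np.int32(47))
(array([288.3, 187.5]), array([16.5, 15.6]), -0.78, 71.5, array([112.,  58., 143.]), np.int32(49))
crate
 (array([ 533.7, -219. ]), array([223.2, 116.1]), 1.558, 31.0, array([105., 114., 108.]), np.int32(590))
 (array([ 329.5, -305.1]), array([83.3, 60.4]), 1.511, 34.6, array([222., 192.,   2.]), np.int32(643))
tray
 (array([541.8, 230.5]), array([320. , 270.3]), 1.516, 24.1, array([137., 140., 
[... 1178 characters left out ...]
array([80.1, 65.3]), 1.467, 34.3, array([180., 162.,  70.]), np.int32(378))
 (array([ 534.9, -217.9]), array([225., 120.]), 1.566, 29.6, array([89., 96., 95.]), np.int32(710))
tray
 (array([542.6, 233.1]), array([321. , 274.3]), 1.519, 24.4, array([115., 119., 121.]), np.int32(1222))
 (array([628. , 314.7]), array([63.4, 31.8]), 0.841, 25.2, array([22., 23., 24.]), np.int32(101))
block
 (array([610.3,  71.7]), array([118.7,  10.7]), 0.019, 25.1, array([149., 152., 155.]), np.int32(96))
 (array([642.4,  32.1]), array([71., 50.]), -0.053, 25.1, array([120., 128., 132.]), np.int32(434))
ball [0.6254571  0.03332482 0.07061361] [0.61141499 0.02043076 0.04585062] [0.63490966 0.04530002 0.0814354 ]
```

>>> apply_moves(plan=[0,0,0,0.15,0,0,0,0.15,0,0,0,0.15,0,0,0,0.055,22,-39,0,0,22,-39,0,0,22,-39,0,0,22,-39,0,0,22,-39,0,0,22,-39,0,0,22,-39,0,0,22,-39,0,0,22,-39,0,0,22,-39,0,0,22,-39,0,0,22,-39,0,0,22,-39,0,0,22,-39,0,0], hand=-1, squeeze=30)

```text
time_s: 1.9
ee_pos: [0.5772, 0.0376, 0.2052]
eef_rot: [3.142, 0.0, -0.05]
force: [0.4, 0.5, 0.1]
grip_width: 0.0002
grip_force: 0.0
```

>>> apply_moves(plan=[0,1,40,0,0,1,40,0,0,1,40,0,0,1,30,0,0,0,0,0,10,0,0,0,10,0,0,0,10,0,0,0,10,0,0,0,10,0,0,0,10,0,0,0,0,0,0,0])

```text
time_s: 3.1
ee_pos: [0.6375, 0.0287, 0.0572]
eef_rot: [-3.142, -0.002, -0.05]
force: [-0.2, -0.5, 0.3]
grip_width: 0.0003
grip_force: 0.0
```

>>> apply_moves(plan=[4,0,0,0,4,0,0,0,2,0,0,0,0,0,0,0])

```text
time_s: 3.5
ee_pos: [0.6441, 0.0285, 0.0558]
eef_rot: [3.141, 0.006, -0.05]
force: [-21.0, 0.9, 11.9]
grip_width: 0.0006
grip_force: 10.7
```

Run:
```python
from station import camera
from h import *
c=camera("scene");P=cloud(c)
m=(P[...,2]>.045)&(P[...,2]<.09)&(abs(P[...,0]-.65)<.05)&(abs(P[...,1]-.03)<.05);im=c["image"]
cv2.imwrite("pics/lev.png",cv2.resize(im[190:290,260:400,::-1],None,fx=5,fy=5))
print(P[m].mean(0),P[m].min(0),P[m].max(0))
```

```text
[0.66395837 0.03091473 0.07515449] [0.64645397 0.0178503  0.06231229] [0.67897797 0.04338305 0.08890835]
```

View pics/lev.png

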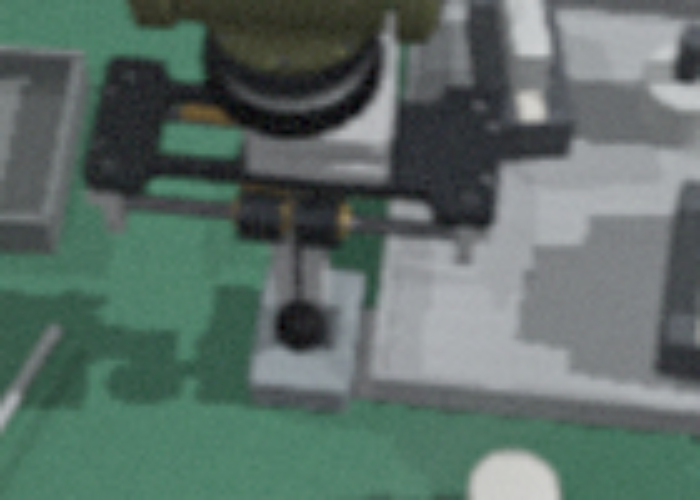

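Lever ball now at (0.664, 0.031) on the far side of its block. The finger met a 21 N stop, so it is fully at halt. Backing off and going above the first brick.

>>> apply_moves(plan=[-25,0,0,0,0,0,-50,0,0,0,-50,0,0,0,-50,0,0,0,0,-0.092,0,0,0,-0.092,-33,-31.4,0,0,-33,-31.4,0,0,-33,-31.4,0,0,-33,-31.4,0,0,0,0,0,0], hand=0.06)

```text
time_s: 4.65
ee_pos: [0.4709, 0.1386, 0.2064]
eef_rot: [-3.141, -0.001, 0.137]
force: [0.6, -0.1, 0.6]
grip_width: 0.0498
grip_force: 0.0
```

Run:
```python
from station import camera,monitor
from h import *
o=monitor.get_obs();print(o["ee_pos"],o["eef_rot"],o["grip_width"])
for n in("top","scene","wrist"):
    c=camera(n);print(n)
    if n=="wrist": cv2.imwrite("pics/w1.png",c["image"][:,:,::-1])
    for b in blobs(c,hi=.083): print(*b)
```

```text
[0.4709148  0.13861553 0.20640347] [-3.14108533e+00 -8.47067503e-04  1.36875726e-01] 0.04982454858380526
top
[663.9  28.5] [23.4 23.1] -0.825 74.3 [54. 65. 60.] 83
[601.8 236. ] [59.5 19.2] -0.16 76.3 [209. 209. 206.] 209
[611.9 322.6] [29.5 17.1] -0.022 75.9 [155. 147. 133.] 103
scene
[327.2 257.9] [19.  15.8] -1.323 71.3 [ 89.  59. 116.] 37
[473.3 137.8] [59.9 18.5] 0.135 76.8 [176. 179. 180.] 151
[484.8 225.8] [17.  15.6] 1.501 75.7 [84. 87. 91.] 51
[483.6 325.1] [31.1 19. ] 0.309 76.9 [154. 152. 145.] 106
[603.7 236.6] [61.8 18.4] -0.149 77.3 [171. 174. 175.] 190
[614.7 325.3] [31.  18.8] -0.014 76.6 [135. 133. 128.] 120
[668.   31.4] [23.9 20.9] -1.514 74.6 [40. 42. 44.] 93
wrist
[664.2  30.9] [25.8 22.9] 0.798 74.7 [24. 26. 26.] 606
[613.2 324.6] [31.  19.3] -0.008 76.9 [130. 126. 117.] 822
[603.2 237.3] [60.5 19.1] -0.156 77.1 [203. 205. 206.] 1369
[482.  325.9] [29.4 19.1] 0.224 76.9 [180. 174. 163.] 595
[483.4 227.3] [17.9 17. ] -1.494 77.1 [86. 89. 94.] 255
[472.  136.8] [59.5 17.5] 0.134 77.2 [219. 221. 222.] 845
[333.8 258.7] [16.2  6.7] 1.529 66.5 [47. 24. 65.] 52
```

View pics/w1.png

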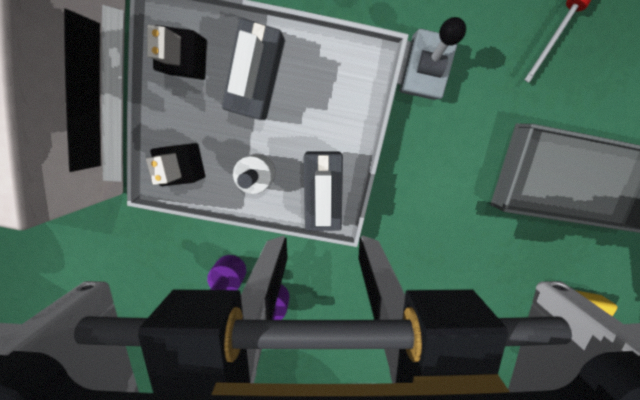

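Wrist view shows the brick between the fingers at (323,200), the can at (252,175), the squares at (178,50) and (175,165), and the other brick at (253,65). All three cameras agree to about 1 mm.

>>> apply_moves(plan=[0.6,1,40,0,0.5,0.7,40,0,0,0,40,0,0,0,28,0,0,0,10.4,0,0,0,0,0])

```text
time_s: 5.4
ee_pos: [0.4752, 0.1343, 0.0462]
eef_rot: [3.141, 0.002, 0.133]
force: [0.7, -0.7, 0.5]
grip_width: 0.0495
grip_force: 0.0
```

>>> apply_moves(plan=[0,0,0,0,0,0,0,0,0,0,0,0,0,0,0,0,0,0,0,0,0,0,0,0,0,0,-10,0,0,0,-20,0,0,0,-30,0,0,0,-40,0,0,0,0,0], hand=-1, squeeze=40)

```text
time_s: 6.5
ee_pos: [0.4769, 0.1351, 0.1518]
eef_rot: [-3.141, -0.007, 0.134]
force: [0.1, 0.4, -5.7]
grip_width: 0.0178
grip_force: 40.0
```

```bash
cat > look.py <<'E'
from station import camera,monitor
from h import *
import sys
def look(cams=("top","scene","wrist"),**k):
    o=monitor.get_obs();print(round(o["time_s"],2),(o["ee_pos"]*1000).round(1),o["eef_rot"].round(4),o["grip_width"].round(4),round(float(o["grip_force"]),1))
    for n in cams:
        c=camera(n);print(n)
        for b in blobs(c,**k): print(*b)
        yield n,c
E
python3 - <<'E'
from look import *
for n,c in look(lo=.09,hi=.16,minn=40,box=(.3,.7,0,.3)): pass
print(monitor.get_obs()["ee_pos"])
E
```

```text
Traceback (most recent call last):
  File "look.py", line 5, in look
    o=monitor.get_obs();print(round(o["time_s"],2),(o["ee_pos"]*1000).round(1),o["eef_rot"].round(4),o["grip_width"].round(4),round(float(o["grip_force"]),1))
                                                                                                     ^^^^^^^^^^^^^^^^^^^^^
AttributeError: 'float' object has no attribute 'round'
```

```bash
sed -i 's/o\["grip_width"\].round(4)/round(o["grip_width"],4)/' look.py
python3 - <<'E'
from look import *
for n,c in look(lo=.09,hi=.16,minn=40,box=(.3,.7,0,.3)): pass
print(monitor.get_obs()["ee_pos"])
E
```

```text
6.5 [476.9 135.1 151.8] [-3.1413 -0.0072  0.1338] 0.0178 40.0
top
[434.  143.1] [25.1 19.3] 0.093 146.6 [105. 107. 107.] 83
scene
[473.8 136.1] [101.8  49. ] 0.133 143.3 [82. 85. 87.] 526
wrist
[498.3 138. ] [48.1 45.9] -1.44 142.6 [92. 94. 97.] 4070
[0.47437236 0.13463815 0.14599609]
```

>>> apply_moves(plan=[0,0,0,0.145,6.5,43,0,0,6.5,43,0,0,6.5,43,0,0,6.5,43,0,0,6.5,43,0,0,6.5,43,0,0,6.5,43,0,0,6.5,43,0,0,6.5,43,0,0,6.5,43,0,0,0,0,0,0,0,0,0,0,0,0,0,0])

```text
time_s: 8.05
ee_pos: [0.5348, -0.2948, 0.1457]
eef_rot: [-3.14, 0.002, -0.011]
force: [-0.6, 0.4, -5.8]
grip_width: 0.0177
grip_force: 40.0
```

Run:
```python
from look import *
for n,c in look(("top","scene"),lo=.125,hi=.16,minn=40,box=(.4,.7,-.4,-.2)): 
    print("crate",[b[:3] for b in blobs(c,.022,.04,(.45,.7,-.4,.0),100)])
    if n=="scene": cv2.imwrite("pics/s2.png",c["image"][100:300,100:420,::-1])
print(monitor.get_obs()["ee_pos"])
```

```text
8.05 [ 534.8 -294.8  145.7] [-3.1401e+00  2.1000e-03 -1.0700e-02] 0.0177 40.0
top
[ 501.7 -273.4] [36.2 13.8] -0.283 138.7 [83. 86. 86.] 80
crate [(array([ 532.9, -205.6]), array([195.1, 114.3]), 1.554)]
scene
[ 533.3 -293.6] [102.6  48.3] -0.013 140.3 [ 93.  97. 100.] 512
crate [(array([ 534.6, -217.4]), array([225. , 119.8]), 1.561)]
[ 0.53525469 -0.29470574  0.14661728]
```

View pics/s2.png

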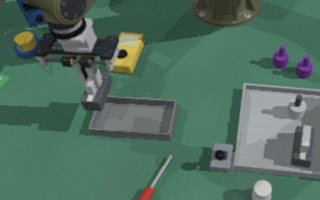

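>>> apply_moves(plan=[1,3,30,0,0,0,30,0,0,0,20,0,0,0,10,0,0,0,6,0,0,0,2,0,0,0,0,0,0,0,0,0])

```text
time_s: 8.95
ee_pos: [0.5366, -0.2991, 0.05]
eef_rot: [3.141, -0.001, -0.011]
force: [0.2, -0.3, -4.7]
grip_width: 0.0177
grip_force: 40.0
```

>>> apply_moves(plan=[0,0,1,0,0,0,1,0,0,0,1,0,0,0,0,0])

```text
time_s: 9.35
ee_pos: [0.5379, -0.2993, 0.0483]
eef_rot: [3.14, -0.004, -0.011]
force: [3.6, 1.6, 9.0]
grip_width: 0.0176
grip_force: 40.0
```

>>> apply_moves(plan=[0,0,0,0,0,0,0,0,0,0,0,0,0,0,0,0,0,0,-15,0,0,0,-25,0,0,0,-35,0,0,0,-40,0,0,-50,0,0,0,-50,0,0,0,-50,0,0,0,0,0,0,0,0,0,0], hand=-0.36)

```text
time_s: 10.65
ee_pos: [0.5382, -0.1483, 0.1623]
eef_rot: [3.141, -0.001, -0.009]
force: [0.2, -0.0, 0.2]
grip_width: 0.0302
grip_force: 0.0
```

```bash
cat > chk.py <<'E'
from look import *
# crate-frame pose of the parts in the crate, and everything in tray, from three views
def rel(b,c0,a):
    d=b-c0;return np.round([d@[np.cos(a),np.sin(a)],d@[-np.sin(a),np.cos(a)]],1)
for n,c in look(hi=.083):
    cr=[b for b in blobs(c,.022,.0365,(.45,.7,-.4,.0),100)]
    if cr:
        b=max(cr,key=lambda b:b[5]);a=b[2]-np.pi/2
        if a<-1:a+=np.pi
        print(" crate",b[:3])
    bl=blobs(c,.040,.0465,(.44,.63,-.36,-.08),40)
    print(" tops",*[(x[0],x[1],x[2]) for x in bl],sep="\n   ")
    print(" ribs rel nominal crate",[ (rel(x[0],np.array([534,-218.5]),-.011),x[2]) for x in blobs(c,hi=.083,box=(.44,.63,-.36,-.08))])
E
python3 chk.py
```

```text
10.65 [ 538.2 -148.3  162.3] [ 3.141e+00 -1.300e-03 -9.300e-03] 0.0302 0.0
top
[664.4  29.2] [23.5 23.2] -0.822 74.4 [53. 63. 58.] 83
[602. 236.] [60.1 18.6] -0.158 76.0 [193. 193. 189.] 203
[611.6 322.9] [29.2 17.4] -0.022 75.6 [154. 147. 133.] 102
[481.2 324.6] [30.  19.2] 0.281 76.1 [176. 166. 149.] 111
[482.4 225.1] [17.4 16. ] -0.039 75.7 [112. 114. 116.] 49
[326.3 257.7] [17.6 15.3] -1.117 71.4 [130.  65. 166.] 45
[288.8 187.1] [16.8 15.7] -0.768 71.3 [128.  65. 164.] 49
 tops
 ribs rel nominal crate []
scene
[289.9 187.7] [16.4 15.9] 1.297 71.0 [ 97.  64. 126.] 33
[328.3 257.5] [17.4 15.5] 1.488 71.7 [ 97.  66. 127.] 36
[485.9 225. ] [17.4 17. ] -0.426 75.1 [82. 85. 90.] 53
[483.3 325.6] [31.4 19.2] 0.267 76.4 [140. 139. 132.] 105
[604.1 236.5] [61.5 18.3] -0.15 77.3 [157. 160. 161.] 192
[615.1 325.1] [30.6 19. ] 0.006 76.7 [133. 132. 126.] 123
[667.6  31.4] [23.8 22.4] -1.504 74.4 [39. 40. 43.] 93
 crate (array([ 535.1, -217.6]), array([224.9, 119.4]), 1.562)
 tops
   (array([ 536.5, -297.3]), array([102.1,  47.2]), -0.048)
 ribs rel nominal crate [(array([  3.4, -80.7]), 0.009)]
wrist
[665.5  27.9] [24.5 23.9] 0.442 74.9 [21. 22. 23.] 750
[483.5 220.7] [16.4  8.2] 0.089 66.0 [35. 37. 39.] 106
 crate (array([ 533.9, -217.8]), array([221.4, 117.3]), 1.558)
 tops
   (array([ 534.1, -298.4]), array([100.4,  48.5]), -0.028)
 ribs rel nominal crate [(array([  1.6, -80.1]), -0.012)]
```

>>> apply_moves(plan=[6.8,-42.8,0,0,6.8,-42.8,0,0,6.8,-42.8,0,0,6.8,-42.8,0,0,6.8,-42.8,0,0,6.8,-42.8,0,0,6.8,-42.8,0,0,6.8,-42.8,0,0,6.8,-42.8,0,0,0,0,0,0.145,0,0,0,0,0,0,0,0,0,0,0,0], hand=0.06)

```text
time_s: 12.1
ee_pos: [0.6038, 0.2343, 0.1612]
eef_rot: [3.142, 0.0, -0.155]
force: [-0.3, 0.5, -0.4]
grip_width: 0.0498
grip_force: 0.0
```

Run:
```python
from look import *
for n,c in look(("scene","wrist"),hi=.083,box=(.4,.7,.1,.4)):pass
print(monitor.get_obs()["ee_pos"])
```

```text
12.1 [603.8 234.3 161.2] [ 3.1415  0.     -0.1549] 0.0498 0.0
scene
[484.5 219.5] [13.3  4.9] -0.063 76.5 [101. 104. 107.] 16
[496.6 328.2] [17.4  6.9] 1.48 73.1 [122. 123. 121.] 34
[604.  236.5] [61.6 18.4] -0.15 77.0 [175. 178. 179.] 192
[614.2 325.3] [32.1 19. ] -0.024 76.8 [152. 150. 144.] 120
wrist
[603.  237.8] [60.  17.1] -0.154 77.2 [223. 225. 226.] 1081
[613.4 324.9] [30.3 17.7] -0.029 77.1 [173. 167. 156.] 675
[483.8 226.9] [18.1 17.6] 0.648 76.5 [66. 68. 73.] 291
[0.60369448 0.23464836 0.16128465]
```

>>> apply_moves(plan=[-1.1,-2,30,0,0,0,30,0,0,0,30,0,0,0,16,0,0,0,8,0,0,0,0,0])

```text
time_s: 12.8
ee_pos: [0.6027, 0.2375, 0.0469]
eef_rot: [3.141, 0.0, -0.156]
force: [-0.5, 0.1, 0.1]
grip_width: 0.0499
grip_force: 0.0
```

>>> apply_moves(plan=[0,0,0,0,0,0,0,0,0,0,0,0,0,0,0,0,0,0,0,0], hand=-1)

```text
time_s: 13.3
ee_pos: [0.6028, 0.2377, 0.0474]
eef_rot: [-3.142, -0.0, -0.156]
force: [-0.5, -1.0, 1.7]
grip_width: 0.018
grip_force: 40.0
```

>>> apply_moves(plan=[0,0,-10,0,0,0,-20,0,0,0,-35,0,0,0,-35,0,0,0,0,-0.145,-5.8,44.1,0,0,-5.8,44.1,0,0,-5.8,44.1,0,0,-5.8,44.1,0,0,-5.8,44.1,0,0,-5.8,44.1,0,0,-5.8,44.1,0,0,-5.8,44.1,0,0,-5.8,44.1,0,0,-5.8,44.1,0,0,-5.8,44.1,0,0,0,0,0,0,0,0,0,0,0,0,0,0])

```text
time_s: 15.2
ee_pos: [0.5335, -0.2457, 0.1471]
eef_rot: [-3.141, 0.0, -0.011]
force: [0.3, -0.1, -4.1]
grip_width: 0.0176
grip_force: 40.0
```

Run:
```python
from look import *
for n,c in look(("scene",),lo=.12,hi=.16,minn=40,box=(.4,.7,-.4,-.15)): pass
print(blobs(c,.068,.083,(.44,.63,-.36,-.08)))
print(monitor.get_obs()["ee_pos"])
```

```text
15.2 [ 533.5 -245.7  147.1] [-3.1412e+00  3.0000e-04 -1.0600e-02] 0.0176 40.0
scene
[ 534.9 -244.1] [101.4  49.8] -0.018 141.7 [89. 92. 95.] 559
[(array([ 536.4, -299.5]), array([62.4, 18.5]), 0.014, 76.7, array([130., 135., 135.]), np.int32(90))]
[ 0.53361793 -0.24550847  0.14714852]
```

>>> apply_moves(plan=[0,1,30,0,0,0,30,0,0,0,20,0,0,0,10,0,0,0,6,0,0,0,2,0,0,0,1,0,0,0,1,0,0,0,0,0])

```text
time_s: 16.15
ee_pos: [0.5336, -0.2477, 0.0475]
eef_rot: [3.141, -0.001, -0.011]
force: [-0.7, 0.4, -4.2]
grip_width: 0.0175
grip_force: 40.0
```

>>> apply_moves(plan=[0,0,0.7,0,0,0,0.7,0,0,0,0,0,0,0,0,0])

```text
time_s: 16.55
ee_pos: [0.5337, -0.2478, 0.0474]
eef_rot: [3.141, -0.001, -0.011]
force: [-5.8, 2.6, 11.6]
grip_width: 0.018
grip_force: 40.0
```

>>> apply_moves(plan=[0,0,0,0,0,0,0,0,0,0,0,0,0,0,0,0,0,0,-15,0,0,0,-25,0,0,0,-35,0,0,0,-35,0,5.6,-44,0,0,5.6,-44,0,0,5.6,-44,0,0,0,0,0,0,0,0,0,0], hand=-0.36)

```text
time_s: 17.85
ee_pos: [0.552, -0.1152, 0.1567]
eef_rot: [3.141, -0.001, -0.01]
force: [0.3, -1.0, 0.0]
grip_width: 0.0297
grip_force: 0.0
```

```bash
python3 chk.py
```

```text
17.85 [ 552.  -115.2  156.7] [ 3.1412e+00 -1.1000e-03 -9.5000e-03] 0.0297 0.0
top
[664.1  28.7] [23.9 23.4] 0.741 74.2 [52. 62. 57.] 83
[611.2 322.7] [29.  17.1] 0.008 75.9 [151. 144. 130.] 105
[510.4 247.5] [16.3 16.1] 0.343 75.9 [110. 111. 113.] 49
[481.5 324.2] [30.6 19. ] 0.179 76.5 [175. 165. 148.] 111
[326.6 257. ] [15.7 15.3] -1.129 71.6 [128.  65. 164.] 46
[288.4 187.4] [16.1 15.5] -0.815 71.6 [128.  66. 165.] 47
 crate (array([ 497. , -313.9]), array([96.3, 48. ]), -0.756)
 tops
   (array([ 533.8, -299.8]), array([100.2,  50.5]), -0.033)
 ribs rel nominal crate [(array([  0.7, -80.6]), -0.033)]
scene
[290.4 187.7] [18.  15.7] 0.055 71.2 [ 97.  63. 126.] 34
[328.1 257.6] [18.3 15.4] -0.455 71.2 [ 96.  64. 125.] 38
[483.4 325.7] [32.4 18.7] 0.234 76.5 [140. 138. 132.] 106
[511.8 248.2] [18.8 17.1] -0.007 75.6 [83. 86. 90.] 54
[614.4 325.3] [31.8 19.5] -0.034 76.6 [134. 132. 127.] 119
[667.5  31.4] [23.9 21.1] -1.498 74.4 [39. 40. 42.] 93
 crate (array([ 535.1, -218.2]), array([225.4, 119.2]), 1.56)
 tops
   (array([ 535.8, -297.9]), array([103.1,  47.3]), -0.04)
   (array([ 534.8, -245.6]), array([101.7,  47. ]), -0.023)
 ribs rel nominal crate [(array([  3.8, -80.3]), -0.041), (array([  0.9, -28.7]), -0.019)]
wrist
[665.   27.4] [24.6 22.9] -0.016 75.0 [19. 20. 21.] 745
[510.8 242.3] [16.2  7.7] 0.018 65.9 [31. 32. 34.] 101
 crate (array([ 534. , -218.1]), array([222. , 116.9]), 1.561)
 tops
   (array([ 535.4, -298.2]), array([98.5, 48.2]), -0.014)
   (array([ 534.3, -246.8]), array([99.6, 48.2]), -0.009)
 ribs rel nominal crate [(array([  1.2, -79.8]), -0.011), (array([  0.2, -28.6]), -0.012)]
```

The can was knocked to (0.511, 0.248), which is the expected disturbance. Both bricks are in place. Next is square 1.

>>> apply_moves(plan=[5.7,-44,0,0,5.7,-44,0,0,5.7,-44,0,0,5.7,-44,0,0,5.7,-44,0,0,5.7,-44,0,0,5.7,-44,0,0,5.7,-44,0,0,5.7,-44,0,0,5.7,-44,0,0,0,0,0,-0.145,0,0,0,-0.145,0,0,0,-0.145,0,0,0,-0.145,0,0,0,-0.145,0,0,0,-0.145,0,0,0,-0.145,0,0,0,-0.145,0,0,0,-0.145,0,0,0,-0.145], hand=0.277)

```text
time_s: 20.0
ee_pos: [0.6143, 0.3222, 0.1556]
eef_rot: [-3.141, 0.0, 1.443]
force: [-0.3, -0.3, 0.2]
grip_width: 0.0603
grip_force: 0.0
```

>>> apply_moves(plan=[0,0,10,-0.115,0,0,0,0,0,0,0,0,0,0,0,0])

```text
time_s: 20.4
ee_pos: [0.614, 0.3231, 0.1461]
eef_rot: [3.141, -0.0, 1.55]
force: [-0.3, 0.3, 0.4]
grip_width: 0.06
grip_force: 0.0
```

Run:
```python
from look import *
for n,c in look(("top","scene","wrist"),hi=.083,box=(.4,.7,.1,.4)):pass
cv2.imwrite("pics/w2.png",c["image"][:,:,::-1])
print(monitor.get_obs()["ee_pos"])
```

```text
20.4 [614.  323.1 146.1] [ 3.1413e+00 -2.0000e-04  1.5504e+00] 0.06 0.0
top
[611.4 322.8] [29.  16.9] 0.017 76.0 [176. 168. 152.] 100
[510.  247.3] [17.  15.8] -0.011 75.9 [117. 119. 121.] 50
scene
[482.6 325.9] [30.7 19.4] 0.277 76.7 [149. 146. 140.] 105
[512.  248.6] [17.8 16.9] 0.348 76.1 [87. 90. 95.] 54
[614.6 325.4] [31.2 18.9] -0.011 76.7 [147. 145. 139.] 121
wrist
[482.  326.4] [31.4 18.3] 0.251 77.0 [139. 134. 123.] 773
[613.2 325.6] [29.9 18.2] -0.012 77.1 [134. 129. 119.] 725
[511.8 250.8] [17.6 16.6] -0.533 76.4 [59. 62. 66.] 322
[0.61378306 0.32347332 0.14602371]
```

View pics/w2.png

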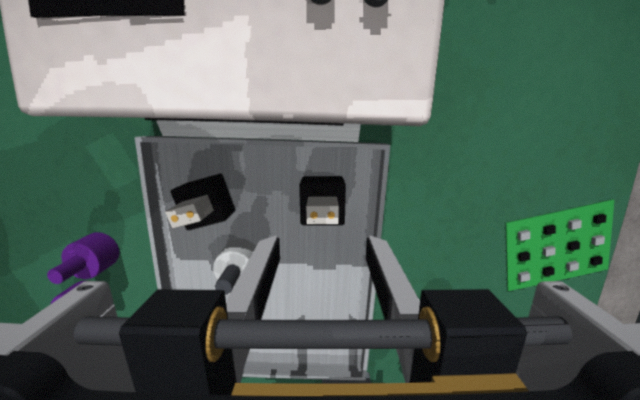

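Run:
```python
from station import camera
import cv2,numpy as np
c=camera("wrist");R=cv2.Rodrigues(c["rvec"])[0];print(-R.T@np.ravel(c["tvec"]))
```

```text
[0.61506384 0.40697472 0.32551574]
```

Wrist view: square 1 at (323,200) centred between the fingers; square 2 at (202,200); can at (232,268).

>>> apply_moves(plan=[1.1,-0.7,30,-0.01,0,0,30,0,0,0,25,0,0,0,13,0,0,0,0,0])

```text
time_s: 21.1
ee_pos: [0.6123, 0.3244, 0.0461]
eef_rot: [-3.139, 0.001, 1.564]
force: [-0.9, 0.3, 0.1]
grip_width: 0.0598
grip_force: 0.0
```

>>> apply_moves(plan=[0,0,0,0,0,0,0,0,0,0,0,0,0,0,0,0,0,0,0,0], hand=-1)

```text
time_s: 21.6
ee_pos: [0.6132, 0.3248, 0.0484]
eef_rot: [3.141, -0.0, 1.564]
force: [-0.0, 0.1, 3.5]
grip_width: 0.0301
grip_force: 40.0
```

>>> apply_moves(plan=[0,0,-10,0,0,0,-20,0,0,0,-40,0,0,0,-40,0,0,0,0,0.143,0,0,0,0.143,0,0,0,0.143,0,0,0,0.143,0,0,0,0.143,0,0,0,0.143,0,0,0,0.143,0,0,0,0.143,0,0,0,0.143,0,0,0,0.143,0,0,0,0.145,0,0,0,0,0,0,0,0])

```text
time_s: 23.3
ee_pos: [0.6129, 0.3246, 0.1579]
eef_rot: [3.142, 0.0, -0.007]
force: [-0.6, 0.2, -2.4]
grip_width: 0.0298
grip_force: 40.0
```

>>> apply_moves(plan=[-4,43.4,0,0,-4,43.4,0,0,-4,43.4,0,0,-4,43.4,0,0,-4,43.4,0,0,-4,43.4,0,0,-4,43.4,0,0,-4,43.4,0,0,-4,43.4,0,0,-4,43.4,0,0,-4,43.4,0,0,-4,43.4,0,0,0,0,0,0,0,0,0,0,0,0,0,0])

```text
time_s: 24.8
ee_pos: [0.5592, -0.1947, 0.1578]
eef_rot: [-3.141, -0.0, -0.009]
force: [0.0, 0.2, -2.2]
grip_width: 0.0297
grip_force: 40.0
```

Run:
```python
from look import *
for n,c in look(("scene","top"),lo=.12,hi=.166,minn=40,box=(.4,.7,-.35,-.1)): pass
print(monitor.get_obs()["ee_pos"])
```

```text
24.8 [ 559.2 -194.7  157.8] [-3.1414 -0.     -0.0086] 0.0297 40.0
scene
[ 560.9 -193. ] [49.  48.6] -0.028 149.0 [41. 43. 44.] 390
top
[ 0.55937338 -0.19441705  0.15779712]
```

>>> apply_moves(plan=[0.8,0.5,35,0,0,0,35,0,0,0,20,0,0,0,10,0,0,0,6,0,0,0,2,0,0,0,1,0,0,0,0,0,0,0,0,0])

```text
time_s: 25.8
ee_pos: [0.5602, -0.1962, 0.0493]
eef_rot: [3.141, -0.001, -0.011]
force: [0.4, -0.7, -3.1]
grip_width: 0.0296
grip_force: 40.0
```

>>> apply_moves(plan=[0,0,0.7,0,0,0,0.7,0,0,0,0,0,0,0,0,0])

```text
time_s: 26.2
ee_pos: [0.5602, -0.1962, 0.0483]
eef_rot: [3.141, -0.001, -0.011]
force: [-2.6, 0.4, 7.2]
grip_width: 0.03
grip_force: 40.0
```

>>> apply_moves(plan=[0,0,0,0,0,0,0,0,0,0,0,0,0,0,0,0,0,0,-15,0,0,0,-25,0,0,0,-35,0,0,0,-35,0,-7,-43.4,0,0,-7,-43.4,0,0,-7,-43.4,0,0,-7,-43.4,0,0,-7,-43.4,0,0,-7,-43.4,0,0,-7,-43.4,0,0,-7,-43.4,0,0,-7,-43.4,0,0,-7,-43.4,0,0,-7,-43.4,0,0,-7,-43.4,0,0], hand=-0.15)

```text
time_s: 28.2
ee_pos: [0.4813, 0.3275, 0.1586]
eef_rot: [-3.141, -0.001, -0.011]
force: [0.2, 0.3, 0.6]
grip_width: 0.0395
grip_force: 0.0
```

>>> apply_moves(plan=[0,0,0,-0.141,0,0,0,-0.141,0,0,0,-0.141,0,0,0,-0.141,0,0,0,-0.141,0,0,0,-0.141,0,0,0,-0.141,0,0,0,-0.141,0,0,0,-0.141,0,0,0,-0.141,0,0,0,-0.141,0,0,0,-0.141,0,0,0,-0.138,0,0,0,0,0,0,0,0,0,0,0,0], hand=0.277)

```text
time_s: 29.8
ee_pos: [0.4818, 0.3257, 0.1577]
eef_rot: [3.141, -0.0, 1.816]
force: [-0.7, 0.4, 0.0]
grip_width: 0.0599
grip_force: 0.0
```

```bash
python3 chk.py; python3 -c "
from station import monitor;print(monitor.get_obs()['ee_pos'])"
```

```text
29.8 [481.8 325.7 157.7] [ 3.1412e+00 -1.0000e-04  1.8156e+00] 0.0599 0.0
top
[664.2  28.8] [23.5 23.2] 0.714 74.7 [57. 67. 62.] 82
[ 559.4 -190.4] [18.7 17.4] 1.528 76.2 [224. 217. 201.] 64
[510.  246.9] [16.7 16.3] 0.023 76.1 [112. 114. 116.] 50
[481.1 324.6] [30.3 18.3] 0.226 76.0 [198. 189. 171.] 112
[326.6 257. ] [17.3 15.3] -1.121 70.7 [129.  64. 164.] 48
[288.8 187.1] [16.2 15.6] -0.776 71.6 [131.  66. 168.] 49
 crate (array([ 533.7, -219.8]), array([224.4, 116.5]), 1.561)
 tops
   (array([ 559.7, -196.8]), array([46.8, 46.4]), -0.024)
   (array([ 533.5, -247.1]), array([97.9, 48.2]), -0.005)
   (array([ 533.9, -299. ]), array([99.7, 50.1]), -0.012)
 ribs rel nominal crate [(array([24.9, 23. ]), 1.529), (array([ -0.5, -28.5]), -0.03), (array([  0.5, -80.7]), -0.037)]
scene
[290.4 186.4] [16.9 15.8] -0.669 70.8 [ 96.  63. 125.] 34
[328.5 257.2] [18.8 16.4] -0.35 71.2 [ 97.  65. 126.] 36
[482.4 326.3] [32.1 19.8] 0.245 76.2 [154. 152. 145.] 106
[512.7 248.5] [19.3 15.8] -0.724 76.2 [82. 86. 90.] 53
[ 562.1 -189.4] [20.6 18.7] -1.509 75.7 [169. 168. 162.] 75
[667.9  31.2] [23.8 21.7] 1.451 74.4 [40. 42. 44.] 93
 crate (array([ 535.5, -218.1]), array([225.2, 118.7]), 1.564)
 tops
   (array([ 535.5, -298.7]), array([101.1,  48.8]), -0.016)
   (array([ 534.5, -245.7]), array([102.1,  47.6]), -0.033)
   (array([ 561.8, -194.5]), array([48.9, 48.2]), -0.017)
 ribs rel nominal crate [(array([  3.7, -80.4]), -0.017), (array([  1.5, -28.3]), 0.007), (array([26.8, 23.3]), 1.507)]
wrist
[481.7 326.7] [29.6 18. ] 0.25 77.1 [168. 161. 148.] 652
[327.  259.6] [17.3 16.8] 0.353 71.6 [ 88.  39. 123.] 284
[288.8 189.7] [18.2 17.8] 1.061 71.5 [ 82.  41. 114.] 281
[510.8 249.6] [17.8 17.3] -1.036 76.7 [63. 65. 70.] 307
 tops
 ribs rel nominal crate []
[0.481703   0.32563235 0.1573222 ]
```

>>> apply_moves(plan=[0,0,35,0,0,0,35,0,0,0,25,0,0,0,14,0,0,0,0,0,0,0,0,0])

```text
time_s: 30.55
ee_pos: [0.4822, 0.3259, 0.0493]
eef_rot: [3.14, -0.0, 1.819]
force: [0.1, 0.8, -0.5]
grip_width: 0.06
grip_force: 0.0
```

>>> apply_moves(plan=[0,0,0,0,0,0,0,0,0,0,0,0,0,0,0,0,0,0,0,0], hand=-1)

```text
time_s: 31.05
ee_pos: [0.4819, 0.3257, 0.0486]
eef_rot: [3.141, -0.0, 1.819]
force: [0.1, -0.3, 2.2]
grip_width: 0.0297
grip_force: 40.0
```

>>> apply_moves(plan=[0,0,-10,0,0,0,-20,0,0,0,-40,0,0,0,-40,0,0,0,0,0.141,0,0,0,0.141,0,0,0,0.141,0,0,0,0.141,0,0,0,0.141,0,0,0,0.141,0,0,0,0.141,0,0,0,0.141,0,0,0,0.141,0,0,0,0.141,0,0,0,0.141,0,0,0,0.141,0,0,0,0.138,0,0,0,0,0,0,0,0])

```text
time_s: 32.95
ee_pos: [0.4816, 0.3256, 0.1584]
eef_rot: [3.142, 0.0, -0.007]
force: [0.4, -0.3, -2.0]
grip_width: 0.03
grip_force: 40.0
```

>>> apply_moves(plan=[2.7,43.4,0,0,2.7,43.4,0,0,2.7,43.4,0,0,2.7,43.4,0,0,2.7,43.4,0,0,2.7,43.4,0,0,2.7,43.4,0,0,2.7,43.4,0,0,2.7,43.4,0,0,2.7,43.4,0,0,2.7,43.4,0,0,2.7,43.4,0,0,0,0,0,0,0,0,0,0,0,0,0,0])

```text
time_s: 34.45
ee_pos: [0.5083, -0.1946, 0.1583]
eef_rot: [-3.141, 0.0, -0.009]
force: [-0.3, 0.1, -3.0]
grip_width: 0.0298
grip_force: 40.0
```

Run:
```python
from look import *
for n,c in look(("scene",),lo=.12,hi=.166,minn=40,box=(.4,.7,-.35,-.1)): pass
print(monitor.get_obs()["ee_pos"])
```

```text
34.45 [ 508.3 -194.6  158.3] [-3.1413e+00  2.0000e-04 -8.9000e-03] 0.0298 40.0
scene
[ 509.7 -192.8] [50.9 48.7] -0.023 148.9 [39. 42. 42.] 377
[ 0.50836943 -0.19445262  0.1583581 ]
```

>>> apply_moves(plan=[0.3,0.8,35,0,0,0,35,0,0,0,20,0,0,0,10,0,0,0,6,0,0,0,2,0,0,0,1,0,0,0,0,0,0,0,0,0])

```text
time_s: 35.4
ee_pos: [0.5089, -0.1964, 0.0499]
eef_rot: [3.141, -0.001, -0.011]
force: [0.5, 0.9, -3.7]
grip_width: 0.0297
grip_force: 40.0
```

>>> apply_moves(plan=[0,0,0.7,0,0,0,0.7,0,0,0,0,0,0,0,0,0])

```text
time_s: 35.8
ee_pos: [0.5088, -0.1964, 0.0485]
eef_rot: [3.141, -0.001, -0.011]
force: [-1.8, 0.0, 5.7]
grip_width: 0.0301
grip_force: 40.0
```

>>> apply_moves(plan=[0,0,0,0,0,0,0,0,0,0,0,0,0,0,0,0,0,0,-15,0,0,0,-25,0,0,0,-35,0,0,0,-35,0,-0.3,-44.5,0,0,-0.3,-44.5,0,0,-0.3,-44.5,0,0,-0.3,-44.5,0,0,-0.3,-44.5,0,0,-0.3,-44.5,0,0,-0.3,-44.5,0,0,-0.3,-44.5,0,0,-0.3,-44.5,0,0,-0.3,-44.5,0,0,0,0,0,0,0,0,0,0], hand=-0.15)

```text
time_s: 37.8
ee_pos: [0.5102, 0.2492, 0.1575]
eef_rot: [3.141, 0.001, -0.009]
force: [-0.2, 0.4, -0.5]
grip_width: 0.0401
grip_force: 0.0
```

```bash
python3 chk.py; python3 -c "
from station import monitor;print(monitor.get_obs()['ee_pos'])"
```

```text
37.8 [510.2 249.2 157.5] [ 3.1412e+00  6.0000e-04 -9.5000e-03] 0.0401 0.0
top
[664.   29.1] [23.7 22.7] 0.819 74.6 [56. 67. 62.] 83
[ 559.5 -190.1] [18.5 17.3] 1.5 76.8 [181. 174. 159.] 65
[ 508.6 -189.9] [17.9 16.1] 1.545 76.8 [165. 157. 140.] 59
[288.5 187.3] [16.7 15.6] -0.795 71.4 [131.  65. 166.] 48
 crate (array([ 533.7, -219.5]), array([223.7, 116.2]), 1.558)
 tops
   (array([ 559.9, -196.1]), array([47.8, 46.8]), 1.558)
   (array([ 533.4, -247.2]), array([97.7, 48.1]), -0.01)
   (array([ 533.9, -299.6]), array([99.7, 50.1]), -0.006)
   (array([ 508.6, -195.4]), array([46.5, 46.2]), 1.55)
 ribs rel nominal crate [(array([25. , 22.9]), 1.551), (array([ -0.7, -28.6]), -0.02), (array([  0.6, -81.1]), -0.02), (array([-25.9,  22. ]), 1.528)]
scene
[289.9 185.6] [17.1 11.9] 0.141 71.0 [ 94.  61. 122.] 27
[ 509.4 -189.5] [22.7 20.5] -0.013 75.9 [129. 129. 123.] 72
[512.  248.2] [17.1 16.8] 1.038 76.0 [82. 85. 89.] 54
[ 561.3 -189.7] [20.2 19.6] -1.54 75.3 [147. 146. 141.] 73
[668.5  31.5] [24.2 21.7] -1.45 75.0 [40. 41. 43.] 92
 crate (array([ 535.7, -217.5]), array([223.9, 118.1]), 1.565)
 tops
   (array([ 536.1, -298. ]), array([101. ,  48.5]), -0.027)
   (array([ 535.4, -219.9]), array([101.,  99.]), -0.023)
 ribs rel nominal crate [(array([  3.1, -80. ]), -0.04), (array([  0.2, -28.5]), 0.001), (array([-24.8,  23.3]), 1.494), (array([26.6, 23.5]), 1.529)]
wrist
[664.2  31.7] [26.1 22.7] 0.429 74.0 [18. 20. 20.] 855
[511.1 249.4] [17.5 17. ] 0.187 77.1 [75. 77. 82.] 307
[327.1 258.7] [18.4 17.4] 0.491 72.1 [ 76.  39. 107.] 211
[292.3 190.6] [16.5 11.8] -1.47 71.1 [ 75.  36. 104.] 167
 crate (array([ 530.7, -109.6]), array([119.3,  40.6]), 0.321)
 tops
 ribs rel nominal crate []
[0.51075617 0.24763929 0.15789364]
```

>>> apply_moves(plan=[0.3,-1,35,0,0,0,35,0,0,0,25,0,0,0,15,0,0,0,0,0,0,0,0,0])

```text
time_s: 38.55
ee_pos: [0.5115, 0.2495, 0.0489]
eef_rot: [-3.141, -0.001, -0.012]
force: [0.4, 0.3, 0.1]
grip_width: 0.04
grip_force: 0.0
```

>>> apply_moves(plan=[0,0,0,0,0,0,0,0,0,0,0,0,0,0,0,0,0,0,0,0], hand=-1)

```text
time_s: 39.05
ee_pos: [0.5112, 0.2498, 0.0484]
eef_rot: [-3.141, -0.001, -0.011]
force: [-0.6, -1.9, 6.1]
grip_width: 0.0177
grip_force: 40.0
```

>>> apply_moves(plan=[0,0,-10,0,0,0,-20,0,0,0,-40,0,0,0,-40,0,0.2,43.5,0,0,0.2,43.5,0,0,0.2,43.5,0,0,0.2,43.5,0,0,0.2,43.5,0,0,0.2,43.5,0,0,0.2,43.5,0,0,0.2,43.5,0,0,0.2,43.5,0,0,0,0,0,0,0,0,0,0])

```text
time_s: 40.55
ee_pos: [0.508, -0.1423, 0.1579]
eef_rot: [-3.141, 0.0, -0.013]
force: [-0.9, -0.3, -3.3]
grip_width: 0.0174
grip_force: 40.0
```

Run:
```python
from look import *
for n,c in look(("scene",),lo=.12,hi=.166,minn=40,box=(.4,.7,-.35,-.05)): pass
print(monitor.get_obs()["ee_pos"])
```

```text
40.55 [ 508.  -142.3  157.9] [-3.1412e+00  5.0000e-04 -1.3000e-02] 0.0174 40.0
scene
[ 515.4 -137.9] [47.9 34.1] -1.17 149.3 [137. 140. 141.] 289
[ 0.50814635 -0.14139037  0.1579438 ]
```

>>> apply_moves(plan=[0.6,0.3,35,0,0,0,35,0,0,0,20,0,0,0,10,0,0,0,6,0,0,0,2,0,0,0,1,0,0,0,0,0,0,0,0,0])

```text
time_s: 41.5
ee_pos: [0.5092, -0.1422, 0.0495]
eef_rot: [3.141, -0.001, -0.011]
force: [0.2, 0.2, -2.1]
grip_width: 0.0174
grip_force: 40.0
```

>>> apply_moves(plan=[0,0,0.7,0,0,0,0.7,0,0,0,0,0,0,0,0,0])

```text
time_s: 41.9
ee_pos: [0.5093, -0.1424, 0.0484]
eef_rot: [3.141, -0.001, -0.011]
force: [-3.0, -0.6, 7.8]
grip_width: 0.017
grip_force: 40.0
```

>>> apply_moves(plan=[0,0,0,0,0,0,0,0,0,0,0,0,0,0,0,0,0,0,-15,0,0,0,-25,0,0,0,-35,0,0,0,-35,0,32.3,-29,0,0,32.3,-29,0,0,32.3,-29,0,0,32.3,-29,0,0,32.3,-29,0,0,32.3,-29,0,0,0,0,0,0.04,0,0,0,0,0,0,0,0], hand=-0.36)

```text
time_s: 43.6
ee_pos: [0.7043, 0.0293, 0.1573]
eef_rot: [3.142, 0.0, -0.051]
force: [-0.0, -0.3, 0.4]
grip_width: 0.0299
grip_force: 0.0
```

```bash
python3 chk.py
python3 - <<'E'
from station import monitor,camera
from h import *
print(monitor.get_obs()['ee_pos'])
a=camera("top")["image"][120:270,160:480,::-1]
cv2.imwrite("pics/t3.png",cv2.resize(a,None,fx=2.5,fy=2.5,interpolation=cv2.INTER_CUBIC))
E
```

```text
43.6 [704.3  29.3 157.3] [ 3.1415e+00  4.0000e-04 -5.0500e-02] 0.0299 0.0
top
[ 559.2 -190.5] [18.7 17.4] 1.518 76.7 [228. 222. 207.] 67
[ 507.8 -142.4] [16.1 15.7] -0.8 76.1 [117. 121. 121.] 47
[ 508.7 -190.1] [17.6 16.1] 1.536 77.1 [235. 228. 211.] 59
[326.7 256.8] [17.4 15.3] -1.131 71.5 [133.  67. 170.] 48
[289.4 192.2] [16.1  7.1] -0.128 71.5 [142.  76. 175.] 21
 crate (array([ 533.6, -219.5]), array([223.5, 116. ]), 1.558)
 tops
   (array([ 559.8, -196.2]), array([47.4, 47.4]), -1.565)
   (array([ 533.5, -247.2]), array([97.8, 48.1]), -0.01)
   (array([ 533.8, -299.4]), array([100. ,  50.5]), -0.023)
   (array([ 508.6, -195.6]), array([46.5, 46.3]), 1.553)
   (array([ 508.2, -142.1]), array([45.7, 43.5]), 1.555)
 ribs rel nominal crate [(array([24.9, 23. ]), 1.545), (array([ -0.5, -28.3]), -0.037), (array([  0.4, -80.6]), -0.038), (array([-27. ,  75.8]), -0.8), (array([-26. ,  21.8]), 1.511)]
scene
[290.5 187.3] [16.  15.1] 0.509 71.5 [ 98.  65. 127.] 34
[327.2 258. ] [18.6 15.4] -0.994 71.5 [ 98.  66. 127.] 37
[ 510.7 -189.9] [20.  19.4] -1.564 75.7 [172. 171. 165.] 70
[ 510.7
[... 615 characters left out ...]
.9 23.7] 1.215 75.1 [25. 25. 27.] 481
[ 567.8 -187.5] [22.1 11.4] -1.067 68.9 [120. 119. 115.] 185
[ 510.2 -141.4] [18.2 17.2] 0.981 76.4 [60. 65. 69.] 236
[ 510.  -189.8] [19.5 19.3] 1.557 74.1 [171. 167. 157.] 292
 crate (array([ 559.7, -218.5]), array([222.2,  68.3]), 1.566)
 tops
   (array([ 576. , -302.1]), array([54.2, 27. ]), 1.218)
   (array([ 570.1, -224.9]), array([30.8,  4.6]), -0.057)
   (array([ 562.8, -195. ]), array([49.7, 43.5]), 1.551)
   (array([ 491.1, -180.1]), array([17.5, 10.9]), -1.431)
 ribs rel nominal crate [(array([ 30.9, -83. ]), 0.979), (array([34.4, 26.9]), -1.18), (array([-24.6,  76.8]), 0.981), (array([-24.3,  28. ]), 1.557)]
[0.70441525 0.02902289 0.15800676]
```

View pics/t3.png

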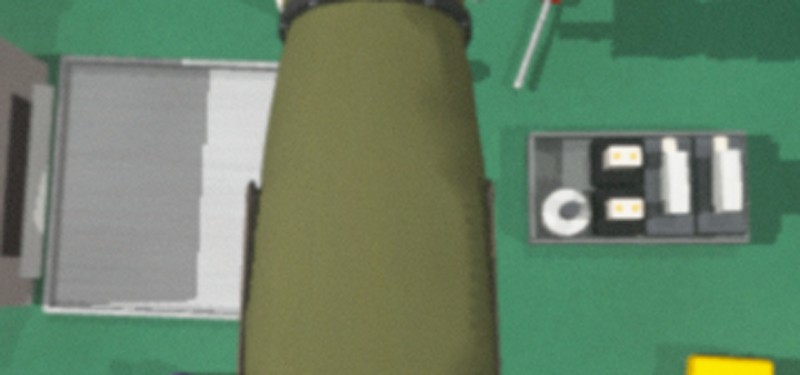

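All five parts sit in the crate in the top view: can at crop (566,212), squares at (618,160) and (620,212), bricks at (675,185) and (722,185). A bright spot at the chute, crop (40,205), needs a check.

Run:
```python
from station import camera
from h import *
a=load("top0.npz");b=camera("top")
for c in(a,b):
    P=cloud(c);print(np.round(P[192:214:4,170:184:2,2]*1000).astype(int).tolist(),c["image"][192:214:4,174:180:2,0].tolist())
s=camera("scene");s0=load("scene0.npz")
cv2.imwrite("pics/ch.png",np.hstack([cv2.resize(x["image"][165:285,400:500,::-1],None,fx=4,fy=4) for x in(s0,s)]))
```

```text
[[50, 41, 37, 37, 37, 1, 23], [46, 41, 36, 33, 32, -2, 26], [36, 43, 39, 36, 30, -3, 26], [42, 40, 37, 34, 2, 25, 25], [38, 36, 35, 37, -1, 22, 26], [40, 40, 38, 34, -4, 22, 23]] [[170, 171, 139], [167, 172, 134], [168, 166, 119], [174, 167, 102], [173, 168, 98], [170, 158, 85]]
[[47, 41, 37, 37, 33, -3, 24], [52, 41, 40, 33, 34, 0, 22], [44, 39, 40, 33, 29, 0, 27], [43, 39, 37, 31, 2, 24, 23], [40, 43, 40, 33, 0, 24, 26], [38, 42, 36, 38, 1, 25, 20]] [[145, 165, 150], [149, 181, 144], [163, 181, 131], [178, 184, 110], [176, 180, 104], [149, 160, 92]]
```

View pics/ch.png

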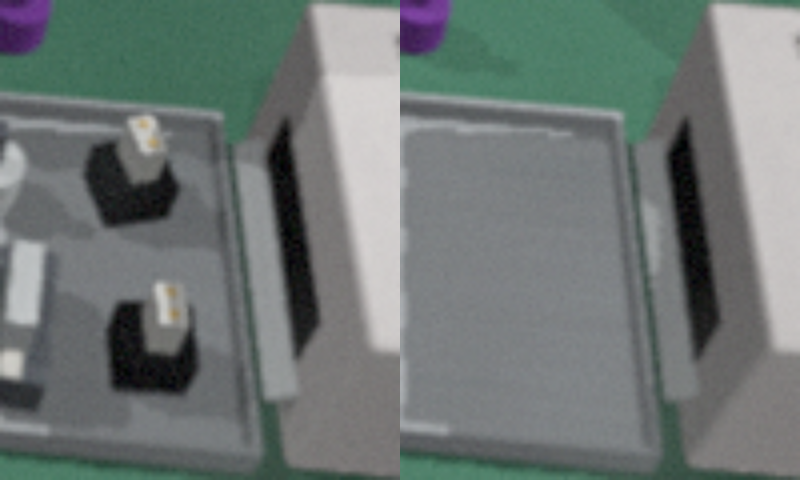

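The chute difference is only light and shadow, and the tray is empty. Now returning the lever to run.

>>> apply_moves(plan=[0,0,0,0,0,0,0,0,0,0,0,0,0,0,40,0,0,0,40,0,0,0,22,0,0,0,0,0,-10,0,0,0,-10,0,0,0,-10,0,0,0,-10,0,0,0,-10,0,0,0,-8,0,0,0,0,0,0,0], hand=-1)

```text
time_s: 45.3
ee_pos: [0.6467, 0.0328, 0.0569]
eef_rot: [-3.142, -0.001, -0.051]
force: [-1.0, -0.8, 0.1]
grip_width: 0.0004
grip_force: 0.0
```

>>> apply_moves(plan=[-3,0,0,0,-3,0,0,0,-2,0,0,0,0,0,0,0])

```text
time_s: 45.7
ee_pos: [0.6396, 0.0331, 0.0556]
eef_rot: [-3.141, -0.003, -0.051]
force: [8.4, -0.1, -3.4]
grip_width: 0.0004
grip_force: 4.2
```

>>> apply_moves(plan=[-1,0,0,0,-1,0,0,0,0,0,0,0,0,0,0,0])

```text
time_s: 46.1
ee_pos: [0.6392, 0.033, 0.0558]
eef_rot: [-3.141, -0.007, -0.051]
force: [20.7, 1.0, -9.0]
grip_width: 0.0004
grip_force: 9.9
```

>>> apply_moves(plan=[15,0,0,0,15,0,0,0,0,0,-40,0,0,0,-40,0,0,0,-40,0,0,0,0,0,0,0,0,0,0,0,0,0])

```text
time_s: 46.9
ee_pos: [0.6661, 0.0316, 0.1738]
eef_rot: [3.141, 0.003, -0.051]
force: [0.3, 0.3, -0.5]
grip_width: 0.0003
grip_force: 0.0
```

```bash
python3 chk.py | grep -v wrist
python3 - <<'E'
from station import camera
from h import *
c=camera("scene")
cv2.imwrite("pics/fin.png",cv2.resize(c["image"][130:330,150:470,::-1],None,fx=2.4,fy=2.4))
E
```

```text
46.9 [666.1  31.6 173.8] [ 3.1415e+00  2.6000e-03 -5.1200e-02] 0.0003 0.0
top
[ 559.6 -190.1] [18.1 17.6] 0.039 76.5 [223. 217. 201.] 64
[ 508.  -142.5] [16.3 15.6] -0.812 76.1 [114. 118. 118.] 47
[ 508.6 -189.9] [18.  15.6] 1.511 76.6 [230. 223. 206.] 61
[326.9 257. ] [16.5 15.7] -0.693 71.1 [130.  65. 165.] 48
 crate (array([ 533.6, -219.6]), array([224.4, 116.2]), 1.56)
 tops
   (array([ 559.8, -196.2]), array([48.1, 46.7]), 1.552)
   (array([ 533.4, -247.2]), array([97.7, 48.2]), -0.009)
   (array([ 533.7, -299.4]), array([99.9, 49.8]), -0.003)
   (array([ 508.6, -195.6]), array([46.2, 46.2]), 1.549)
   (array([ 508.1, -142.2]), array([46.4, 43.6]), 1.559)
 ribs rel nominal crate [(array([25.1, 23.2]), 1.54), (array([ -0.7, -28.4]), -0.036), (array([  0.6, -80.7]), -0.03), (array([-26.8,  75.7]), -0.812), (array([-25.8,  22. ]), 1.522)]
scene
[290.4 186.9] [16.7 15.3] -0.76 71.0 [ 98.  65. 128.] 33
[327.9 257.9] [18.2 17.1] 0.084 71.4 [ 98.  66. 127.] 35
[ 510.  -189.7] [20.1 18.4] 1.563 75.4 [171. 171. 164.] 70
[ 510.6 -141.2] [16.6 16.3] 0.711 75.4 [81. 88. 90.] 50
[ 561.6 -189
[... 605 characters left out ...]
19.9 19.3] 1.562 76.1 [183. 179. 170.] 438
[ 516.9 -188.5] [21.9 11.6] -1.086 69.9 [117. 115. 112.] 180
[ 515.1 -140.1] [16.   5.8] -1.286 67.5 [39. 40. 43.] 87
 crate (array([ 536.3, -217.8]), array([222.4, 115.4]), 1.567)
 tops
   (array([ 556.2, -298.4]), array([56.9, 50.2]), -0.013)
   (array([ 563.5, -248. ]), array([48.7, 41.8]), -1.547)
   (array([ 560.8, -195.5]), array([48.5, 48. ]), 1.539)
   (array([ 511.5, -204.9]), array([66.9, 44.6]), 1.543)
   (array([ 512.4, -140.4]), array([47., 40.]), -1.237)
 ribs rel nominal crate [(array([26.4, 23.2]), 1.552), (array([  7.7, -79.5]), 0.022), (array([ 26.5, -28.4]), 1.469), (array([-16.9,  23.3]), -1.271), (array([-19.8,  78.2]), -1.286)]
```

View pics/fin.png

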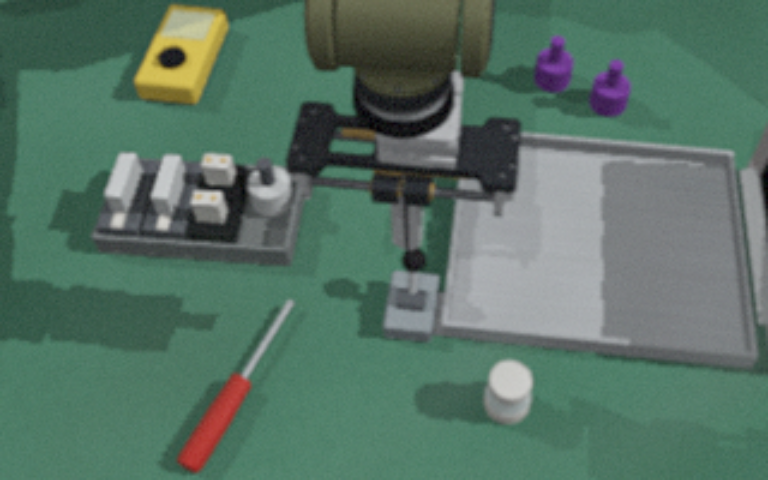

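The lever ball is back at (413,260), leaning toward the robot and matching its start reading. All five parts are flat in the crate, and the screwdriver, jar and meter have not moved. Handing in.

```bash
python3 -c "
from station import ctrl;print(ctrl.hand_in())"
```

```text
the job is handed in; nothing more can be done
None
```

I threw the lever fully to halt, packed the five parts that were present (two bricks, two squares, one can; no second can was there) flat and square in the box, returned the lever fully to run, and handed the job in; the screwdriver, jar and meter were left untouched.

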